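# Flip a microscope stage insert over against the breadboard edge

## Task

The microscope's stage insert lies with its blue dish frame face down in front of the black breadboard. Slide it against the breadboard's near edge, tip it up there and flip it over onto the breadboard, then push it on until the whole insert lies flat on the breadboard, blue side up, with no part sticking out over the edge. Only push it with the fingertips: it must not be picked up or carried, and the dish, the bottle, the objective and the screwdriver stay where they are.

Things in the scene. Friction and masses are not known exactly. Their poses are not given: they have to be found in the camera images.
- board: Black tapped aluminium breadboard, a fixed slab 300 mm (x) by 450 mm (y), 8 mm thick. Origin on the table at the foot of the middle of its near edge (the long edge facing the robot and the insert); x points away from the robot, square to that edge, y along the edge, z up. It covers x 0 to 300, y -225 to 225, z 0 to 8 mm; its near side is a plain upright step.
- insert: Loose plate, 0.2 kg, 15 mm high: blue plastic dish frame 78 (x) by 98 (y) by 11 mm under a silver aluminium base plate 90 by 110 by 4 mm that juts out 6 mm all round, 11 mm above the table at the start. Hole in the middle. Origin at the centre of the blue face; z points from blue to silver: up at the start, down at the end. x starts roughly towards the breadboard; 90 mm lies across its edge.
- insert_mid (a point): Centre of the insert, half-way through its height (7.5 mm from either face).
- insert_c1 (a point): Corner of the insert's silver base plate, half-way through its 4 mm: x +45, y +55 mm of the insert.
- insert_c2 (a point): Corner of the insert's silver base plate, half-way through its 4 mm: x +45, y -55 mm of the insert.
- insert_c3 (a point): Corner of the insert's silver base plate, half-way through its 4 mm: x -45, y +55 mm of the insert.
- insert_c4 (a point): Corner of the insert's silver base plate, half-way through its 4 mm: x -45, y -55 mm of the insert.
- dish: Bystander on the breadboard: small clear lidded culture dish with a pink band of medium, 39 mm across, 12 mm high. Origin at the centre of its underside. Leave alone.
- oil: Bystander on the breadboard: amber immersion-oil bottle with black cap, 28 mm across, 58 mm high. Origin at the centre of its underside. Leave alone.
- objective: Bystander on the breadboard: microscope objective lens standing nose up, 34 mm across, 55 mm high. Origin at the centre of its underside. Leave alone.
- driver: Bystander on the table beside the insert: screwdriver with red handle, 160 mm long, lying. Leave alone.
Mind the look-alikes: they are no part of the job. What is meant by the insert is not pink, purple or turquoise, and is the larger of those in its own colour.

How it is judged:
On the way, in this order (a step that is already met when the one before it is completed fails the run):
1. the insert is tipped up steeply while bearing on the breadboard (angle between insert's own z axis and vertical between 0.7 and 1.75 rad and contact force between insert and board above 0.1 N), for 0.1 s.
2. the insert has flipped over, blue face up (angle between insert's own z axis and vertical above 2.9 rad), for 0.2 s.
At the end, for the whole second after the job is handed in: The insert lies still and flat (within 5 degrees) on the breadboard, blue side up, all four corners of its base plate inside the breadboard's near edge, and clear of the breadboard's other edges (angle between insert's own z axis and vertical above 3.05 rad and x of each of insert_c1, insert_c2, insert_c3, insert_c4 in the frame of board above 0 m and x of insert_mid in the frame of board below 0.24 m and y of insert_mid in the frame of board between -0.16 and 0.16 m and z of insert_mid in the frame of board between 0.0135 and 0.0185 m and linear speed of insert below 0.01 m/s and angular speed of insert below 0.1 rad/s); the robot touches nothing.
It fails at once if the insert is lifted or carried: all four corners more than 35 mm above the table (height (world z) of each of insert_c1, insert_c2, insert_c3, insert_c4 above 0.035 m).
It fails at once if a bystander is moved more than 15 mm or knocked over (distance of any of dish, oil, objective, driver from where it was at the start of the episode above 0.015 m or angle between any of oil, objective's own z axis and vertical above 0.5 rad).
It also fails if it takes over 72 s, if anything falls off the work surface, if the arm or the gripper's body presses on something with over 40 N, if the wrist force passes 120 N, or if a joint passes its speed limit or range.

## Robot

A 7-joint arm with a two-finger parallel gripper is mounted at the origin on the work surface. World frame = base frame: x ahead of the robot, y to its left, z up, the work surface at z = 0. Lengths are in m, angles in rad, forces in N, time in s.
With the tool pointing down it reaches from about 0.4 to 0.85 m from the base axis. Payload 10.4 kg.
Tool frame: the origin (TCP) lies on the centre line of the jaws, within the pads' length; the fingertips stand robot.tcp_to_tips ahead of it and the grasp point (between the pads) is the TCP (robot.tcp_to_tips is the distance from the TCP to the fingertips, in m); z points along the fingers, y is the line along which they close (so a half turn about z gives the same grasp; the last joint's range is limited). The gripper opens to 87 mm and grips with 3 to 60 N. Pads are 19 mm wide; open, the fingers measure 117 mm over their backs; the gripper's body (75 mm by 190 mm) begins 51 mm behind the grasp point.
Start: joints at [-1.137, 0.332, -0.065, 1.46, 0.022, 1.35, -0.088], TCP at [0.276, 0.561, 0.242] pointing down, gripper open.
Joint ranges: [-2.6, 2.6], [-0.5, 2.12], [-1.47, 1.34], [0.16, 2.42], [-1.27, 4.41], [0.06, 2.06], [-2.6, 2.6]. Speed limits (rad/s): [2.22, 2.22, 2.79, 2.79, 3.14, 3.14, 3.14].

## Interface

Orientations are given as [roll, pitch, yaw] about the fixed x, y, z axes, in that order (R = Rz(yaw) Ry(pitch) Rx(roll)).
In Python, from station import robot gives the robot as it stands.
- The arm moves only by the shell command python3 -m crank 'ROWS' [FORCE]. ROWS is JSON, a list of rows, each a list of 5 numbers: the closure, from -1 (fully open) to 1 (shut), then the shift along the tool's x, y, z in cm, then the turn about the tool's z in degrees. In form: [[grip, dx, dy, dz, turn], ...]. A call has 1 to 8 rows; each row is the pose to reach, as a shift and turn from the pose commanded when the call began, along the tool's axes at that moment; what a row does not reach only later rows make up. A row lasts 1/10 s, in which the tool goes at most 50 mm and 8.59 degrees, less where a joint would pass 70% of its speed; a pose out of reach is approached as far as the arm can. A call with a gripper value outside its range is refused whole. The fingers move at their own pace and stop on an object; FORCE is the grip in N (left out, the last holds). Time passes only in rows, so rows that repeat a pose let the fingers close. It gives the time, the measured TCP pose, the force, the opening and the grip force at its end, in the units of the state.
- robot.sense(): the state, without advancing time (a new reading comes with each control period).
- robot.snapshot(name): name is "side" or "top"; returns the picture (400x640x3 uint8, red, green, blue); there is no depth.
- robot.camera_params(name): a dict with "intrinsics" (3x3 intrinsics, pixels), "R" (3x3) and "t" (3): a world point X has camera coordinates R X + t. Camera axes: x right, y down, z forward; pixel columns grow to the right and rows downward; lengths in m; the calibration is good to about 2 mm. A picture is of the moment at which its call begins. camera_params takes no time and is no camera call.
- robot.finish_job(): hands the job in; it is judged then, once.
Trained networks look in the newest picture that a camera, given by its name, has taken for a name from the list of things; names that differ only in an ending like _2 or _b are one class to them, and where a whole thing is asked for, a point or a joint stands for the part that bears it (a point fixed in the world has none). Each returns a list of dicts, best first, with "conf" (0 to 1); they miss things now and then, are a little off and sometimes report something else, mostly with a low value. They report only what shows in the picture. A call takes as long as a camera call. They do not tell look-alikes from the thing itself.
- robot.outline_of(camera, target): "pixels" (400x640 bool, what is visible of it) and "rect" ([left, top, right, bottom] in pixels, round what is visible of it).
- robot.spot_point(camera, target): "centre" ([row, column] in pixels: a listed point, or the origin of a listed thing).
The state is a dict: "t": time; "joints": joint angles; "joint_vel": joint speeds; "joint_efforts": joint torques, N m; "tcp_pos": TCP position; "ee_rot": TCP orientation; "force": force on the tool from outside, world axes, zero at the start; "moment": the same for the moment, N m; "finger_gap": finger opening in m; "grip_force": force on a finger pad.
Only numpy, scipy, OpenCV 4.12 (cv2) and the standard library are available. Lean on these libraries where they do the work, as an engineer would, in place of code of your own. Each camera call takes 0.05 s, during which the arm holds its last target. There are 200 camera calls.

## Working session

There is one attempt and no reset: what is moved stays moved. The work goes in short steps, Python scripts to look and compute and a shell command to move; the robot and the scene stay as the last step left them, time stands still between calls to the robot, and variables do not carry over. Pictures are saved under pics/ and viewed, at most 11 in all, crops included, and the job is handed in when it is done.

```bash
ls; mkdir -p pics; cat > h.py <<'E'
import numpy as np, cv2
from station import robot
def ray(cam,u,v):
    p=robot.camera_params(cam);K=np.array(p["intrinsics"]);R=np.array(p["R"]);t=np.array(p["t"])
    d=R.T@np.linalg.solve(K,[u,v,1.]);return -R.T@t,d
def onz(cam,u,v,z):
    c,d=ray(cam,u,v);return c+d*(z-c[2])/d[2]
def proj(cam,X):
    p=robot.camera_params(cam);q=np.array(p["intrinsics"])@(np.array(p["R"])@np.array(X)+np.array(p["t"]));return q[:2]/q[2]
def snap(cam,name):
    im=robot.snapshot(cam);cv2.imwrite(f"pics/{name}.png",im[:,:,::-1]);return im
E
python3 - <<'E'
from h import *
a=snap("top","t0");b=snap("side","s0")
cv2.imwrite("pics/both0.png",cv2.resize(np.vstack([a,b])[:,:,::-1],(480,600)))
print(robot.tcp_to_tips,{k:np.round(v,3) for k,v in robot.sense().items()})
for c in("top","side"):
    p=robot.camera_params(c);print(c,-np.array(p["R"]).T@np.array(p["t"]))
    for n in("insert","insert_mid","insert_c1","insert_c2","insert_c3","insert_c4","board","dish","oil","objective","driver"):
        try:print(n,[(np.round(d["centre"]),round(d["conf"],2)) for d in robot.spot_point(c,n)], [ (d["rect"],round(d["conf"],2)) for d in robot.outline_of(c,n)] if n in("insert","board","driver") else '')
        except Exception as e:print(n,e)
E
```

```text
pics
0.019 {'t': np.float64(0.1), 'joints': array([-1.137,  0.333, -0.065,  1.461,  0.022,  1.35 , -0.088]), 'joint_vel': array([ 0.002, -0.002,  0.001, -0.003, -0.001, -0.001, -0.   ]), 'joint_efforts': array([ 1.0000e-03, -6.2454e+01,  2.4000e-02, -3.9072e+01, -6.1000e-02,
        3.7000e-02,  0.0000e+00]), 'tcp_pos': array([0.276, 0.561, 0.241]), 'ee_rot': array([-3.14 ,  0.   ,  2.685]), 'force': array([-0.09 , -0.137, -0.02 ]), 'moment': array([ 0.041, -0.034, -0.01 ]), 'grip_force': np.float64(0.0), 'finger_gap': np.float64(0.087)}
top [0.50618784 0.04243442 0.75655361]
insert [(array([315., 441.]), 0.95), (array([218., 347.]), 0.79), (array([277., 206.]), 0.77), (array([281., 284.]), 0.65), (array([230., 426.]), 0.59)] [([411.1, 285.4, 478.8, 347.8], 0.9), ([169.5, 243.9, 238.5, 313.9], 0.85), ([263.1, 261.1, 298.5, 303.0], 0.75), ([317.5, 186.7, 381.9, 249.0], 0.65), ([405.7, 210.4, 451.4, 258.9], 0.56)]
insert_mid [(array([278., 201.]), 0.87), (array([215., 347.]), 0.85), (array([236., 424.]), 0.72), (array([188., 335.]), 0.7), (array([318., 444.]), 0.66), (array([278., 278.
[... 5100 characters left out ...]
81), (array([211., 213.]), 0.81), (array([189., 216.]), 0.79), (array([369., 256.]), 0.76), (array([361., 319.]), 0.73), (array([301., 330.]), 0.7), (array([298., 363.]), 0.7), (array([266., 328.]), 0.67), (array([313., 309.]), 0.67), (array([196., 241.]), 0.67), (array([266., 358.]), 0.66), (array([162., 228.]), 0.66), (array([214., 256.]), 0.63), (array([232., 228.]), 0.59), (array([169., 343.]), 0.38)] 
board [(array([225., 352.]), 0.81)] [([317.4, 135.7, 517.3, 305.1], 0.58)]
dish [(array([222., 434.]), 0.52)] 
oil [(array([273., 425.]), 0.5)] 
objective [(array([168., 342.]), 0.78)] 
driver [(array([211., 290.]), 0.69), (array([174., 271.]), 0.59)] [([243.7, 159.8, 299.0, 188.8], 0.75)]
```

View pics/t0.png

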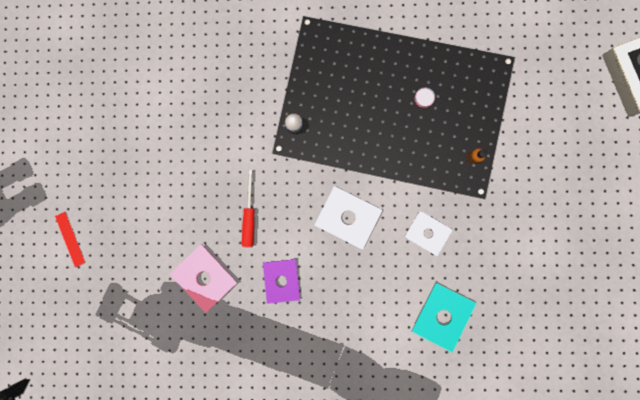

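View pics/s0.png

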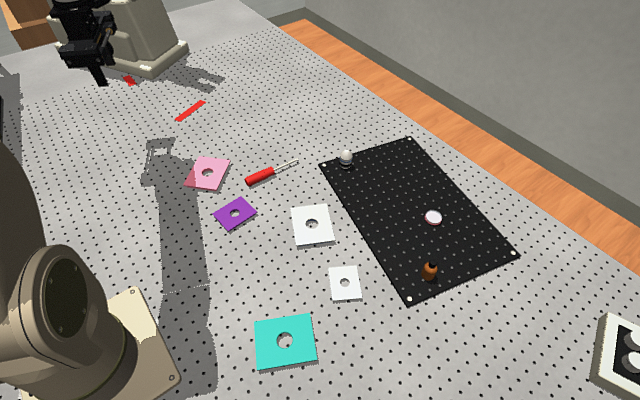

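Candidates in the top view:
- White plate at (347,217), the larger white one.
- White plate at (428,233), the smaller one.
- Pink at (204,278), purple at (281,281), turquoise at (444,316).

I choose the larger white plate at (347,217). The side view shows it at (311,226). The board's near edge runs from (273,153) to (485,198).

```bash
cat >> h.py <<'E'
def rect(mask,cam,z):
    """min-area rect in world of the mask's largest blob, at height z"""
    cs,_=cv2.findContours(mask.astype(np.uint8),cv2.RETR_EXTERNAL,cv2.CHAIN_APPROX_NONE);c=max(cs,key=cv2.contourArea)[:,0]
    P=np.array([onz(cam,u,v,z)[:2] for u,v in c]).astype(np.float32)
    return cv2.minAreaRect(P*1000),c
def plate(im,cam,z,box):
    l,t,r,b=box;m=np.zeros(im.shape[:2],bool);s=im[t:b,l:r].astype(int)
    m[t:b,l:r]=(s.min(2)>218);return m
E
python3 - <<'E'
from h import *
im=cv2.imread("pics/t0.png")[:,:,::-1]
cv2.imwrite("pics/crop.png",cv2.resize(im[140:270,260:500,::-1],(720,390),interpolation=cv2.INTER_CUBIC))
print(im[200:236:6,340:350:4].tolist(), im[175,347],im[250,330])
robot.snapshot("top")
for d in robot.outline_of("top","insert"):
    r,_=rect(d["pixels"],"top",.015);print("outline",d["rect"],[np.round(x,1) for x in r])
    if abs(d["rect"][0]-317)<8:print(np.round(cv2.boxPoints(r),1).tolist())
d=robot.outline_of("top","board")[0];
m=(im.max(2)<90);m[:, :250]=0;m[:,530:]=0;m[210:]=0
m=cv2.morphologyEx(m.astype(np.uint8),cv2.MORPH_CLOSE,np.ones((9,9)))
m=cv2.morphologyEx(m,cv2.MORPH_OPEN,np.ones((9,9)))
r,_=rect(m,"top",.008);print("board",r,np.round(cv2.boxPoints(r),1).tolist())
for n,(u,v),z in(("dish",(425,97),.012),("oil",(478,155),.05),("obj",(293,122),.055),("drivertip",(252,170),.01),("driverend",(247,246),.02),("small",(428,233),.01)):print(n,onz("top",u,v,z))
E
```

```text
[[[236, 235, 240], [236, 235, 240], [236, 236, 240]], [[237, 236, 240], [236, 235, 240], [236, 235, 240]], [[237, 236, 241], [184, 176, 173], [199, 191, 187]], [[221, 219, 224], [192, 183, 183], [175, 167, 164]], [[236, 236, 240], [222, 219, 222], [159, 152, 151]], [[236, 235, 240], [236, 235, 240], [236, 235, 240]]] [200 189 189] [200 191 189]
outline [412.2, 283.1, 480.6, 348.9] [array([ 299.7, -167.1]), array([ 91.4, 109.9]), np.float64(63.0)]
outline [261.8, 259.5, 300.9, 305.0] [array([372.4, 160.3]), array([84.3, 69.2]), np.float64(5.6)]
outline [404.8, 207.8, 453.0, 257.3] [array([ 468.4, -139.9]), array([75.7, 61.8]), np.float64(59.0)]
outline [316.6, 188.2, 379.7, 246.3] [array([500.9,  21.7]), array([108.6,  88.1]), np.float64(62.8)]
[[436.8999938964844, -6.5], [515.2999877929688, -46.70000076293945], [564.9000244140625, 49.79999923706055], [486.5, 90.0999984741211]]
outline [170.7, 241.3, 236.2, 312.7] [array([379.4, 321.6]), array([110.1,  92.5]), np.float64(43.2)]
board ((733.38427734375, -72.08837890625), (454.87567138671875, 305.4554443359375), 76.9312515258789) [[533.2000122070312, -259.1000061035156], [830.7000122070312, -328.20001220703125], [933.5999755859375, 114.9000015258789], [636.0, 184.0]]
dish [ 0.74765154 -0.13926695  0.012     ]
oil [ 0.61957593 -0.22896563  0.05      ]
obj [0.6902118  0.12895284 0.055     ]
drivertip [0.60252306 0.22141614 0.01      ]
driverend [0.44496594 0.22987727 0.02      ]
small [ 0.46797816 -0.14008745  0.01      ]
```

View pics/crop.png

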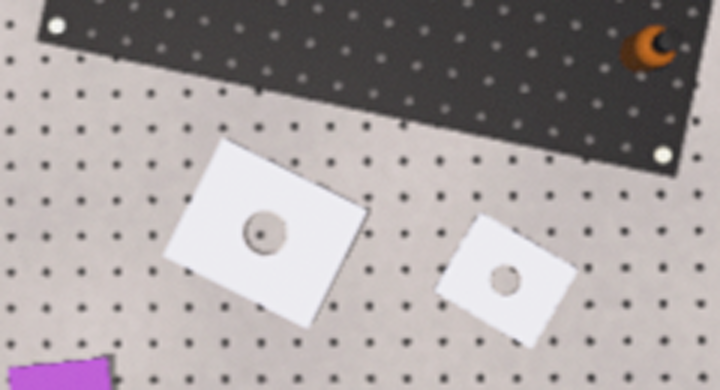

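The crop confirms the choice. The larger white plate measures 109 × 88 mm, against 76 × 62 mm for the small one. In the board frame its centre is at about (-97, 39) mm, rotated -14°. I'll go behind it, square to the board.

```bash
python3 -m crank '[[-0.38,-4.5,-5,0.5,-2],[-0.38,-9,-10,1,-4],[-0.38,-13.5,-15,1.5,-6],[-0.38,-18,-20,2,-8],[-0.38,-22.5,-25,3,-10],[-0.38,-27,-30,4,-12],[-0.38,-31.5,-35,5,-13.1],[-0.38,-35.8,-40,6,-13.1]]' 20
python3 -m crank '[[-0.38,0,0,0,0],[-0.38,0,0,0,0],[-0.38,0,0,0,0],[-0.38,0,0,0,0]]'
cat >> h.py <<'E'
O=np.array([.587,-.038]);A=np.radians(-13.1);EX=np.array([np.cos(A),np.sin(A)]);EY=np.array([-np.sin(A),np.cos(A)])
def bf(p): p=np.array(p[:2])-O;return np.round([p@EX*1000,p@EY*1000],1)
def st():
    s=robot.sense();print("t",round(float(s["t"]),1),"bf",bf(s["tcp_pos"]),"tipz",round((s["tcp_pos"][2]-.019)*1000,1),"ydir",round(float(np.degrees(s["ee_rot"][2]))-90,1),"F board",np.round([s["force"][:2]@EX,s["force"][:2]@EY,s["force"][2]],2),"gap",round(float(s["finger_gap"]),3))
E
python3 -c "from h import *;st()"
```

```text
t: 2.45
tcp_pos: [0.384, 0.1762, 0.2013]
ee_rot: [3.14, 0.001, 2.914]
force: [1.6, -0.2, 0.4]
finger_gap: 0.0599
grip_force: 0.0
t: 2.85
tcp_pos: [0.3835, 0.1793, 0.2013]
ee_rot: [3.141, 0.0, 2.916]
force: [-0.1, 0.4, 0.4]
finger_gap: 0.0601
grip_force: 0.0
t 2.9 bf [-247.5  165.5] tipz 182.3 ydir 77.0 F board [-0.18  0.32  0.36] gap 0.06
```

```bash
python3 -m crank '[[-0.38,-2,-4,3,0],[-0.38,-4,-8,6,0],[-0.38,-6,-12.3,8,0],[-0.38,-6.7,-12.3,12,0],[-0.38,-6.7,-12.3,15,0],[-0.38,-6.7,-12.3,15,0],[-0.38,-6.7,-12.3,15,0]]'
python3 -c "
from h import *;st();a=snap('top','t1');b=snap('side','s1')
cv2.imwrite('pics/v1.png',np.hstack([a[100:350,200:560],b[130:380,180:540]])[:,:,::-1])"
```

```text
t: 3.55
tcp_pos: [0.4212, 0.0439, 0.0517]
ee_rot: [-3.141, -0.001, 2.915]
force: [0.7, -0.2, 0.6]
finger_gap: 0.0599
grip_force: 0.0
t 3.5 bf [-180.    42.2] tipz 32.7 ydir 77.0 F board [ 0.75 -0.01  0.59] gap 0.06
```

View pics/v1.png

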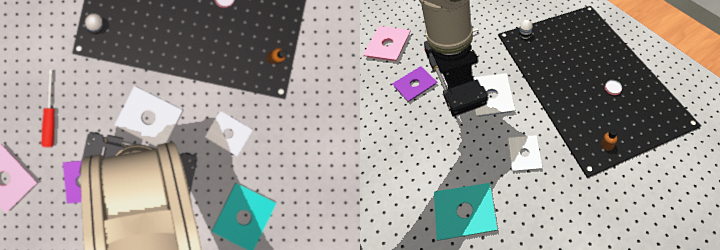

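The gripper stands behind the larger white plate, clear of the others. I'll descend and push.

```bash
python3 -m crank '[[-0.38,0,0,1.5,0],[-0.38,0,0,2.8,0],[-0.38,0,0,2.8,0],[-0.38,-1,0,2.8,0],[-0.38,-2,0,2.8,0],[-0.38,-3,0,2.8,0],[-0.38,-4,0,2.8,0],[-0.38,-5,0,2.8,0]]'
python3 -c "from h import *;st()"
python3 -m crank '[[-0.38,-0.8,0,0,0],[-0.38,-1.6,0,0,0],[-0.38,-2.2,0,0,0],[-0.38,-2.7,0,0,0],[-0.38,-2.7,0,0,0]]'
python3 -c "
from h import *;st();b=snap('side','s2');a=snap('top','t2')
cv2.imwrite('pics/v2.png',cv2.resize(np.hstack([a[100:300,250:450],b[130:330,230:430]])[:,:,::-1],(800,400)))"
```

```text
t: 4.45
tcp_pos: [0.4709, 0.0315, 0.0233]
ee_rot: [3.142, 0.0, 2.913]
force: [-1.8, 1.5, 0.2]
finger_gap: 0.0601
grip_force: 1.0
t 4.5 bf [-128.9   41.4] tipz 4.3 ydir 76.9 F board [-2.13  1.03  0.15] gap 0.06
t: 4.95
tcp_pos: [0.4969, 0.0255, 0.0232]
ee_rot: [3.142, 0.001, 2.913]
force: [-0.4, -0.4, 0.4]
finger_gap: 0.0598
grip_force: 0.0
t 5.0 bf [-102.1   41.5] tipz 4.2 ydir 76.9 F board [-0.27 -0.48  0.35] gap 0.06
```

View pics/v2.png

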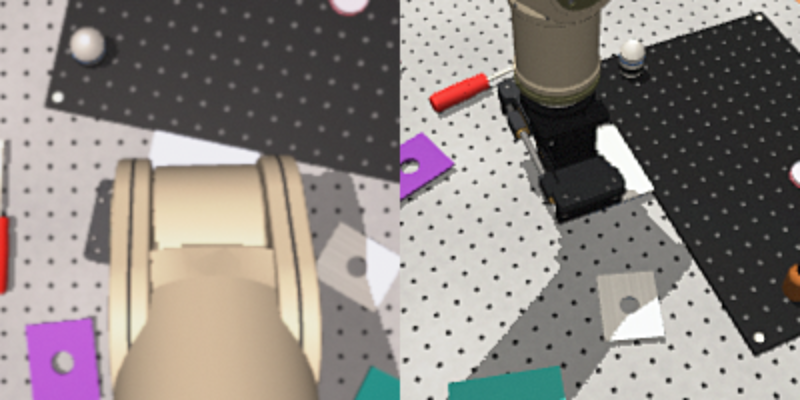

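The plate is square to the edge and nearly touching it. I'll push gently until it bears on the board.

```bash
for k in 1 2 3; do python3 -m crank '[[-0.38,-0.2,0,0,0],[-0.38,-0.4,0,0,0],[-0.38,-0.4,0,0,0]]' >/dev/null; python3 -c "from h import *;st()"; done
```

```text
t 5.3 bf [-98.8  41.5] tipz 4.2 ydir 76.9 F board [ 0.03 -0.31 -0.24] gap 0.06
t 5.7 bf [-94.8  41.5] tipz 4.2 ydir 76.9 F board [-0.62  0.93  0.52] gap 0.06
t 6.0 bf [-94.2  41.5] tipz 3.6 ydir 77.0 F board [-16.22  -0.27  14.35] gap 0.06
```

```bash
python3 -m crank '[[-0.38,-0.1,0,-0.3,0],[-0.38,-0.15,0,-0.6,0],[-0.38,-0.25,0,-0.9,0],[-0.38,-0.35,0,-1.3,0],[-0.38,-0.35,0,-1.3,0]]'
python3 -c "
from h import *;st();b=snap('side','s3')
cv2.imwrite('pics/v3.png',cv2.resize(b[150:300,250:450,::-1],(800,600),interpolation=cv2.INTER_CUBIC))"
```

```text
t: 6.45
tcp_pos: [0.5064, 0.0232, 0.0345]
ee_rot: [-3.14, -0.01, 2.914]
force: [-16.8, 4.0, 3.0]
finger_gap: 0.0602
grip_force: 8.9
t 6.5 bf [-92.4  41.3] tipz 15.5 ydir 77.0 F board [-17.3    0.07   3.01] gap 0.06
```

View pics/v3.png

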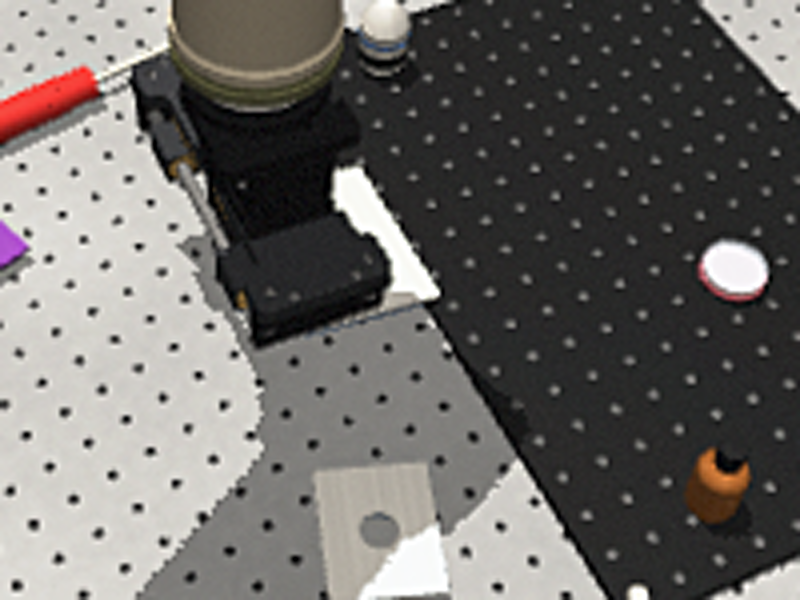

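The finger is still pressed at 17 N with its tip at 15.5 mm, so the near edge is rising with it, at about 8°. I'll continue along the arc.

```bash
python3 -m crank '[[-0.38,-0.15,0,-0.4,0],[-0.38,-0.3,0,-0.8,0],[-0.38,-0.5,0,-1.2,0],[-0.38,-0.66,0,-1.6,0],[-0.38,-0.66,0,-1.6,0]]'
python3 -c "from h import *;st()"
python3 -m crank '[[-0.38,-0.2,0,-0.4,0],[-0.38,-0.4,0,-0.8,0],[-0.38,-0.8,0,-1.2,0],[-0.38,-0.8,0,-1.2,0]]'
python3 -c "
from h import *;st();b=snap('side','s4')
cv2.imwrite('pics/v4.png',cv2.resize(b[150:300,250:450,::-1],(800,600),interpolation=cv2.INTER_CUBIC))"
```

```text
t: 7.0
tcp_pos: [0.5116, 0.022, 0.0504]
ee_rot: [-3.14, -0.013, 2.915]
force: [-24.4, 4.9, 9.4]
finger_gap: 0.0603
grip_force: 12.7
t 7.0 bf [-87.   41.4] tipz 31.4 ydir 77.0 F board [-24.9   -0.74   9.43] gap 0.06
t: 7.4
tcp_pos: [0.5182, 0.0205, 0.0625]
ee_rot: [-3.14, -0.017, 2.915]
force: [-32.9, 6.9, 18.8]
finger_gap: 0.0601
grip_force: 17.2
t 7.4 bf [-80.3  41.4] tipz 43.5 ydir 77.0 F board [-33.64  -0.76  18.79] gap 0.06
```

View pics/v4.png

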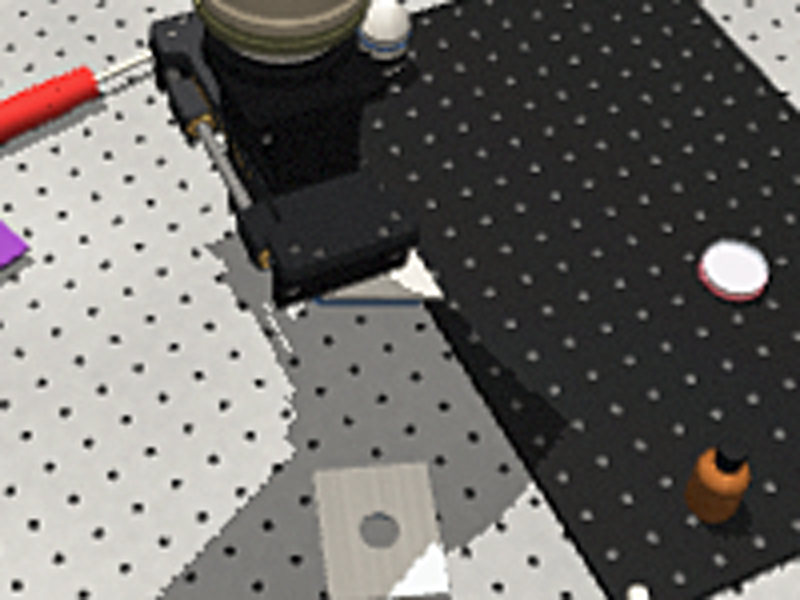

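The near edge is clearly up, with the blue side showing at (370,300) in the crop, about 27°. I'll lift more steeply with less forward preload.

```bash
python3 -m crank '[[-0.38,-0.05,0,-0.4,0],[-0.38,-0.2,0,-0.8,0],[-0.38,-0.5,0,-1.2,0],[-0.38,-0.5,0,-1.2,0]]' >/dev/null
python3 -c "from h import *;st()"
python3 -m crank '[[-0.38,-0.3,0,-0.4,0],[-0.38,-0.6,0,-0.8,0],[-0.38,-0.85,0,-1.1,0],[-0.38,-0.85,0,-1.1,0]]' >/dev/null
python3 -c "from h import *;st()"
```

```text
t 7.8 bf [-70.1  41.6] tipz 57.3 ydir 77.0 F board [-15.87  -0.25  13.25] gap 0.06
t 8.2 bf [-58.9  41.6] tipz 68.6 ydir 76.9 F board [-3.33  0.99  3.77] gap 0.06
```

```bash
python3 -m crank '[[-0.38,-0.5,0,-0.35,0],[-0.38,-0.9,0,-0.6,0],[-0.38,-1.4,0,-0.9,0],[-0.38,-1.8,0,-1.1,0],[-0.38,-1.8,0,-1.1,0]]' >/dev/null
python3 -c "from h import *;st();b=snap('side','s5')
cv2.imwrite('pics/v5.png',cv2.resize(b[150:300,250:450,::-1],(800,600),interpolation=cv2.INTER_CUBIC))"
```

```text
t 8.8 bf [-40.3  41.6] tipz 80.3 ydir 76.9 F board [-7.16 -0.37 10.66] gap 0.06
```

View pics/v5.png

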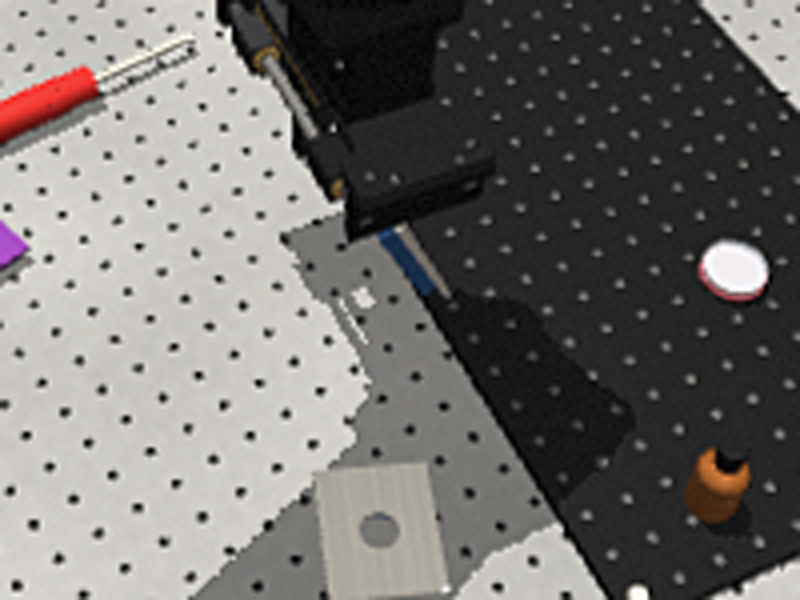

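It stands at about 60°, bearing on the edge. I'll carry on.

```bash
python3 -m crank '[[-0.38,-0.5,0,-0.4,0],[-0.38,-1,0,-0.6,0],[-0.38,-1.6,0,-0.9,0],[-0.38,-2.2,0,-1.1,0],[-0.38,-2.2,0,-1.1,0]]' >/dev/null
python3 -c "from h import *;st()"
python3 -m crank '[[-0.38,-0.5,0,-0.2,0],[-0.38,-1,0,-0.3,0],[-0.38,-1.4,0,-0.4,0],[-0.38,-1.8,0,-0.4,0],[-0.38,-1.8,0,-0.4,0]]' >/dev/null
python3 -c "from h import *;st();b=snap('side','s6')
cv2.imwrite('pics/v6.png',cv2.resize(b[150:300,250:450,::-1],(800,600),interpolation=cv2.INTER_CUBIC))"
```

```text
t 9.3 bf [-18.3  41.3] tipz 90.3 ydir 76.9 F board [-0.2  -0.18  0.06] gap 0.06
t 9.8 bf [-0.8 41.5] tipz 94.2 ydir 76.9 F board [ 0.39 -0.3   1.05] gap 0.06
```

View pics/v6.png

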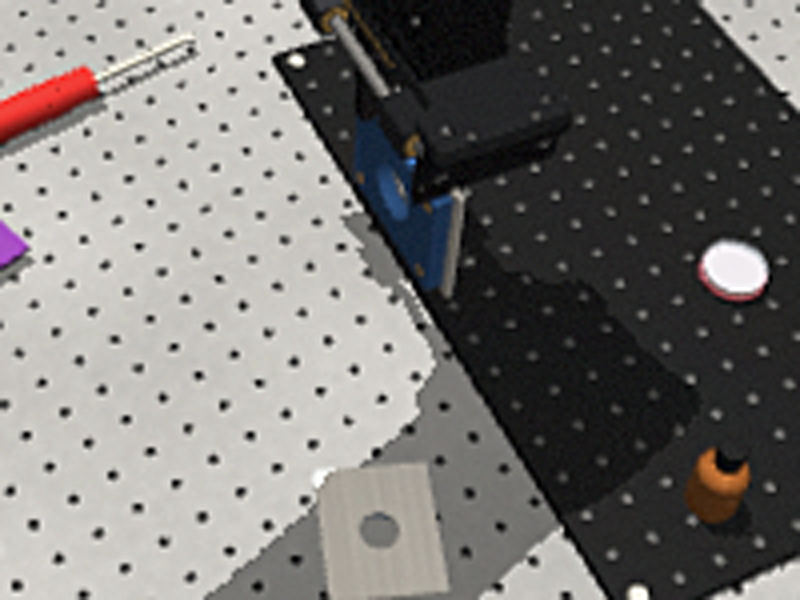

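It is standing nearly upright on the board with the blue face towards the robot. I'll nudge it over.

```bash
python3 -m crank '[[-0.38,-0.4,0,0,0],[-0.38,-0.8,0,0.1,0],[-0.38,-1.2,0,0.1,0],[-0.38,-1.6,0,0.2,0],[-0.38,-1.6,0,0.2,0],[-0.38,-1.6,0,0.2,0],[-0.38,-1.6,0,0.2,0]]' >/dev/null
python3 -c "from h import *;st();b=snap('side','s7')
cv2.imwrite('pics/v7.png',cv2.resize(b[150:300,250:450,::-1],(800,600),interpolation=cv2.INTER_CUBIC))"
```

```text
t 10.6 bf [15.9 41.6] tipz 93.3 ydir 76.9 F board [-0.11 -0.61  7.36] gap 0.06
```

View pics/v7.png

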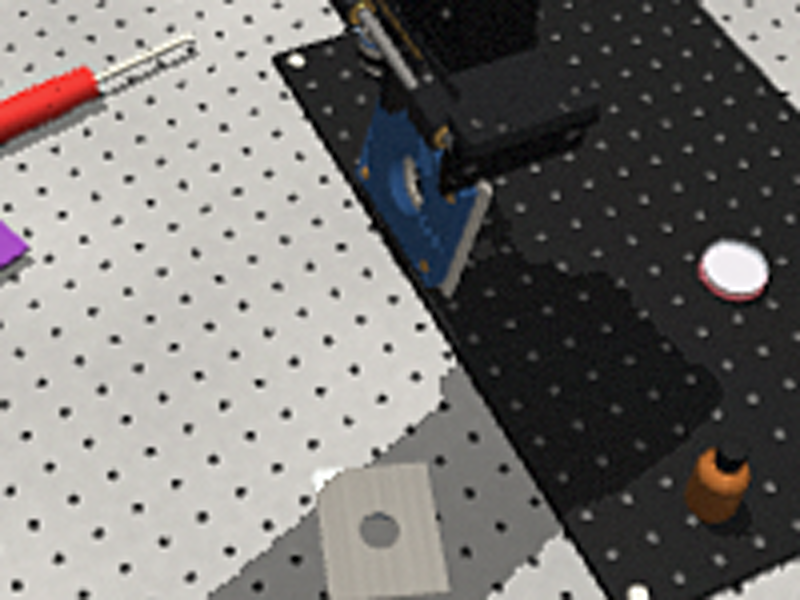

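It is past vertical, with the tips resting on it. I'll go on forward, slightly up.

```bash
python3 -m crank '[[-0.38,-0.4,0,-0.2,0],[-0.38,-0.8,0,-0.3,0],[-0.38,-1.2,0,-0.3,0],[-0.38,-1.6,0,-0.3,0],[-0.38,-1.6,0,-0.3,0],[-0.38,-1.6,0,-0.3,0],[-0.38,-1.6,0,-0.3,0]]' >/dev/null
python3 -c "from h import *;st();b=snap('side','s8')
cv2.imwrite('pics/v8.png',cv2.resize(b[150:300,250:450,::-1],(800,600),interpolation=cv2.INTER_CUBIC))
print([(d['rect'],d['conf']) for d in robot.outline_of('side','insert')])
p=lambda x,y,z:proj('side',[*(O+EX*x+EY*y),z]).round(0)
print('flat would be',p(5,-14,.012),p(95,-14,.012),p(95,96,.012),p(5,96,.012))"
```

```text
t 11.3 bf [30.5 41.5] tipz 95.1 ydir 76.9 F board [-0.02 -0.38  0.73] gap 0.06
[([185.3, 159.5, 230.8, 190.6], 0.9), ([345.0, 181.2, 395.2, 224.8], 0.81), ([213.6, 196.4, 257.3, 233.3], 0.8), ([256.7, 309.8, 317.2, 370.1], 0.76), ([330.2, 265.0, 363.5, 301.8], 0.72)]
flat would be [-310. -311.] [2230. -190.] [ 534. -229.] [ 105. -233.]
```

```bash
python3 -m crank '[[-0.38,3,0,-1,0],[-0.38,7,0,-2,0],[-0.38,11,0,-2,0],[-0.38,15,0,-2,0],[-0.38,15,0,-2,0]]' >/dev/null
python3 -c "from h import *;st();a=snap('top','t9');b=snap('side','s9')
cv2.imwrite('pics/v9.png',np.hstack([cv2.resize(a[80:230,290:440,::-1],(400,400)),cv2.resize(b[130:280,280:430,::-1],(400,400))]))
for c in('top','side'):
  for d in robot.outline_of(c,'insert'):
    r,q=rect(d['pixels'],c,.012);
    print(c,np.round(d['rect']),bf(np.array(r[0])/1000),np.round(r[1]),round(r[2]),[bf(x/1000).tolist() for x in cv2.boxPoints(r)])
"
```

```text
t 11.9 bf [-123.9   41.6] tipz 114.6 ydir 77.0 F board [ 0.12  0.01 -0.73] gap 0.06
top [264. 261. 284. 304.] [-260.1  157.2] [88. 48.] 2 [[-308.7, 169.3], [-296.2, 122.5], [-211.5, 145.1], [-224.0, 191.9]]
top [330. 115. 390. 166.] [63.4 48.6] [111.  93.] 77 [[17.4, -7.4], [110.2, -6.8], [109.4, 104.6], [16.7, 104.0]]
top [420. 209. 453. 258.] [ -93.3 -130. ] [69. 64.] 60 [[-133.9, -153.4], [-72.8, -172.1], [-52.7, -106.6], [-113.7, -87.9]]
top [170. 246. 235. 315.] [-284.9  303.6] [112.  93.] 43 [[-354.5, 282.9], [-277.6, 231.3], [-215.4, 324.3], [-292.3, 375.8]]
top [438. 286. 478. 350.] [-243.7 -221.4] [131.  65.] 6 [[-316.4, -212.6], [-294.8, -273.9], [-171.0, -230.2], [-192.7, -168.9]]
side [256. 313. 318. 373.] [-250.9 -192.4] [ 91. 111.] 63 [[-315.8, -223.1], [-208.3, -250.3], [-185.9, -161.8], [-293.4, -134.5]]
side [327. 266. 364. 302.] [ -94.3 -130.3] [77. 64.] 58 [[-136.7, -156.5], [-76.2, -176.8], [-51.9, -104.1], [-112.4, -83.9]]
side [209. 196. 257. 232.] [-255.3  141.1] [88. 78.] 5 [[-309.3, 164.0], [-284.6, 90.3], [-201.4, 118.1], [-226.1, 191.9]]
side [344. 182. 398. 224.] [61.7 47.2] [115.  92.] 77 [[15.9, -10.4], [107.6, -10.3], [107.4, 104.8], [15.8, 104.7]]
side [245. 169. 278. 187.] [-159.4  236.4] [34. 92.] 90 [[-200.4, 209.4], [-110.7, 229.9], [-118.3, 263.4], [-208.1, 242.8]]
```

View pics/v9.png

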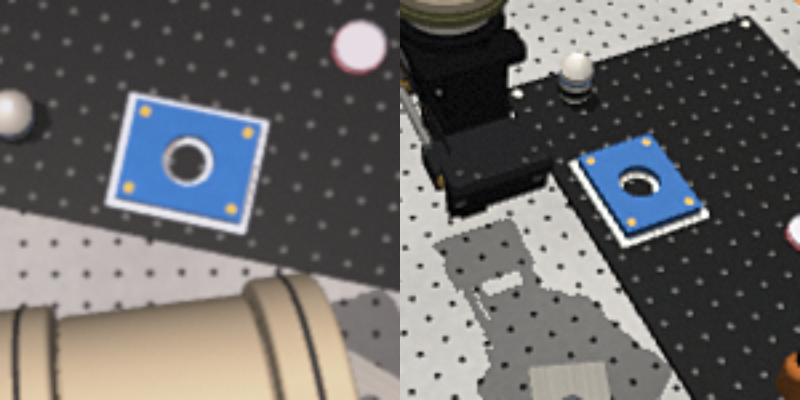

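Both cameras show the insert flat on the breadboard, blue side up. All its corners are at least 15 mm inside the near edge, and the robot is clear of it.

```bash
python3 -c "from h import *;st();print(robot.finish_job())"
```

```text
t 12.1 bf [-118.4   41.6] tipz 115.6 ydir 76.9 F board [-0.05  0.75  0.21] gap 0.06
the job is handed in; nothing more can be done
None
```

The insert was slid to the breadboard, tipped up at its edge and flipped. It lies flat on the board, blue side up, with all corners about 16 mm inside the near edge; the job is handed in, and no verdict was reported back.

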